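Find the pipe end each radius leaf fits

ROBOT

A 7-joint arm with a two-finger parallel gripper is mounted at the origin on the work surface. World frame = base frame: x ahead of the robot, y to its left, z up, the work surface at z = 0. Lengths are in m, angles in rad, forces in N, time in s.
With the tool pointing down it reaches from about 0.425 to 0.95 m from the base axis. Payload 4.7 kg.
Tool frame: the origin (TCP) lies on the centre line of the jaws, within the pads' length; the fingertips stand robot.nose_length ahead of it and the grasp point (between the pads) lies 8 mm behind it (robot.nose_length is the distance from the TCP to the fingertips, in m); z points along the fingers, x is the direction in which the jaws open and shut, and the axes are right-handed (so a half turn about z gives the same grasp; the last joint's range is limited). The gripper opens to 85 mm and grips with 20 to 120 N. Pads are 22 mm wide; open, the fingers measure 114 mm over their backs; the gripper's body (76 mm by 85 mm) begins 54 mm behind the grasp point. The pads swing forward as they close: fully open they stand 13 mm farther back than shut.
Start: joints at [1.251, 0.469, -0.049, 1.532, 0.024, 1.141, -0.082], TCP at [0.194, -0.647, 0.203] pointing down, gripper open.
Joint ranges: [-2.59, 2.59], [-0.33, 1.99], [-1.39, 1.29], [0.1, 2.45], [-1.04, 4.18], [0.21, 1.99], [-2.66, 2.66]. Speed limits (rad/s): [2.57, 2.57, 3.14, 3.14, 3.14, 3.14, 3.14].

INTERFACE

Orientations are given as [roll, pitch, yaw] about the fixed x, y, z axes, in that order (R = Rz(yaw) Ry(pitch) Rx(roll)).
In Python, from plant import robot gives the robot as it stands. Calls block until the motion is done:
- robot.goto(position, orientation): joint-space move of the TCP to a pose.
- robot.move_straight(position, vel=0.15, attitude=None, contact_N=None): straight line of the TCP; attitude=None keeps the orientation; vel is the mean speed in m/s. With contact_N (N) it stops when the force on the tool has changed by that much, and returns True; else False.
- robot.move_joints(angles): joint-space move.
- robot.grip(opening, strength=None): opening from 0.0 (shut) to 1.0 (fully open); strength is the grip in N (None keeps the last); returns when the fingers have stopped.
- robot.sleep(seconds).
- robot.inverse_kinematics(position, orientation): joint angles nearest the present ones, or None.
- robot.sense(): the state.
- robot.grab_frame(name): name is "scene" or "top" or "wrist"; returns a dict with "image" (480x640x3 uint8, red, green, blue), "range_z" (480x640 float32, m along the optical axis (not along the pixel's ray), 0 where there is no reading), "fx", "fy", "cx", "cy" (pixels), "dist_coeffs" ([k1, k2, p1, p2, k3] as OpenCV has them; the pictures are not rectified), "R" (3x3) and "t" (3): a world point X has camera coordinates R X + t. Camera axes: x right, y down, z forward; pixel columns grow to the right and rows downward; lengths in m; the calibration is good to about 2 mm. A picture is of the moment at which its call begins.
A pose or a line that the arm cannot do raises robot.IKError and nothing moves.
- robot.close_job(): hands the job in, once; it reports no verdict.
The state is a dict: "t": time; "joint_pos": joint angles; "joint_velocities": joint speeds; "effort": joint torques, N m; "tcp_pos": TCP position; "tcp_rot": TCP orientation; "wrist_force": force on the tool from outside, world axes, zero at the start; "torque": the same for the moment, N m; "opening": opening from 0.0 (shut) to 1.0 (fully open).
Only numpy, scipy, OpenCV 4.12 (cv2) and the standard library are available. Lean on these libraries where they do the work, as an engineer would, in place of code of your own. Each camera call takes 0.05 s, during which the arm holds its last target.

TASK

Two unmarked pipe ends stand on the parts counter and I need to know which is which. Start with the wider hollow radius leaf: slide its hollow end gently against a pipe end, try the other pipe end if it rocks or does not seat, press it home with a light steady push where it fits, and leave it there lying flat on the counter; then do the same with the narrower hollow leaf on the other pipe end. Do not push hard, and leave the bulging leaf and the other stock where they are.

Things in the scene. Friction and masses are not known exactly. Their poses are not given: they have to be found in the camera images.
- leaf_large: The wider hollow leaf (about 0.16 kg): a flat aluminium plate, 12 mm thick, lying on the counter, with a black upright grip on top and a hollow (concave) circular end, arc radius 54 mm, 80 degrees of arc (mouth about 70 mm across). Origin under the middle of its grip, on its underside; x points out of the hollow end, z up.
- leaf_large_grip (a point): Middle of the wider leaf's grip, 40 mm above its underside; axes as the leaf's. The grip is 14 mm wide along y, 36 mm long along x, and stands from 12 (top of the plate, which is wider) to 60 mm above the counter. The deepest point of the hollow lies 22 mm from here along +x; the back edge 18 mm behind.
- leaf_large_arc (a point): Centre of the wider leaf's hollow arc, at half the plate's thickness (6 mm up), 76 mm from the grip's middle along the leaf's +x. When the leaf is seated on a pipe end of its own radius, this point lies on the pipe's axis.
- leaf_small: The narrower hollow leaf (about 0.16 kg): a flat aluminium plate, 12 mm thick, lying on the counter, with a black upright grip on top and a hollow (concave) circular end, arc radius 48 mm, 80 degrees of arc (mouth about 62 mm across). Origin under the middle of its grip, on its underside; x points out of the hollow end, z up.
- leaf_small_grip (a point): Middle of the narrower leaf's grip, 40 mm above its underside; axes as the leaf's. The grip is 14 mm wide along y, 36 mm long along x, and stands from 12 (top of the plate, which is wider) to 60 mm above the counter. The deepest point of the hollow lies 22 mm from here along +x; the back edge 18 mm behind.
- leaf_small_arc (a point): Centre of the narrower leaf's hollow arc, 6 mm up, 70 mm from the grip's middle along the leaf's +x.
- pipe_a: One of two upright plugged steel pipe ends, rigidly fixed to the counter, 45 mm high (a bolt in the plug to 56 mm). Outer radius 48 or 54 mm, unmarked; the other has the other. Origin on its axis at the counter. A leaf may be seated from any side. A push of 4 N or more counts as pressed home; over 15 N mars the pipe.
- pipe_b: The other of two upright plugged steel pipe ends, rigidly fixed to the counter, 45 mm high (a bolt in the plug to 56 mm). Outer radius 48 or 54 mm, unmarked; the other has the other. Origin on its axis at the counter. Same rules as pipe_a.
- pipe_a_axis (a point): Point on the axis of pipe_a, 6 mm above the counter. On a pipe of smaller radius a leaf touches at one point, rocks, and its arc centre ends 6 mm beyond the axis; on one of larger radius it stands on its two corners with its arc centre about 7 mm short of the axis.
- pipe_b_axis (a point): Point on the axis of pipe_b, 6 mm above the counter.
- leaf_convex_grip (a point): Middle of the grip (40 mm up) of a third leaf, with a bulging (convex) end of 30 mm radius for inside curves; same thickness and grip as the others. Not needed: leave it.
- carton_mid (a point): Middle of a small red and white carton, 90 x 130 x 60 mm, on the counter. Leave it.
- tape_roll: Empty cardboard roll standing on end, 90 mm across, 45 mm high; origin under its centre. Leave it.
- oil_bottle: Upright grey plastic bottle, 52 mm across, 100 mm high; origin under its centre. Leave it.
- screwdriver: Screwdriver lying on the counter towards the right. Leave it.
- clamp_mid (a point): Middle of a steel hose clamp ring, 60 mm across, 12 mm high, lying on the counter at the left. Leave it.
Things that resemble listed ones, but are neither listed nor needed, are in the scene too. Leave any red or yellow look-alike of the leaf_small alone.

How it is judged:
On the way, in this order (a step that is already met when the one before it is completed fails the run):
1. the wider leaf is seated on a pipe end, which only the one it fits allows (arc centre within 2.5 mm of the pipe's axis) and pressed against it with at least 4 N for 0.4 s (((horizontal distance between leaf_large_arc and pipe_a_axis below 0.0025 m and contact force between leaf_large and pipe_a above 4 N) or (horizontal distance between leaf_large_arc and pipe_b_axis below 0.0025 m and contact force between leaf_large and pipe_b above 4 N))), for 0.4 s.
2. then the narrower leaf is seated on the other pipe end in the same way (((horizontal distance between leaf_small_arc and pipe_a_axis below 0.0025 m and contact force between leaf_small and pipe_a above 4 N) or (horizontal distance between leaf_small_arc and pipe_b_axis below 0.0025 m and contact force between leaf_small and pipe_b above 4 N))), for 0.4 s.
At the end, for the whole second after the job is handed in: Each hollow leaf lies flat on the counter (tilt under 0.06 rad, raised under 3 mm), at rest, on the pipe end of its own radius, its arc centre within 2.5 mm of that pipe's axis seen from above (((horizontal distance between leaf_large_arc and pipe_a_axis below 0.0025 m and horizontal distance between leaf_small_arc and pipe_b_axis below 0.0025 m) or (horizontal distance between leaf_large_arc and pipe_b_axis below 0.0025 m and horizontal distance between leaf_small_arc and pipe_a_axis below 0.0025 m)) and height (world z) of each of leaf_large_arc, leaf_small_arc below 0.009 m and angle between each of leaf_large_arc, leaf_small_arc's own z axis and vertical below 0.06 rad and linear speed of each of leaf_large, leaf_small below 0.01 m/s); the robot touches nothing.
It fails at once if a leaf is pushed against a pipe end with more than 15 N (contact force between any of leaf_large, leaf_small and pipe_a above 15 N or contact force between any of leaf_large, leaf_small and pipe_b above 15 N).
It fails at once if the bulging leaf or other stock is moved by more than 20 mm (distance of any of leaf_convex_grip, carton_mid, tape_roll, oil_bottle, screwdriver, clamp_mid from where it was at the start of the episode above 0.02 m).
It also fails if it takes over 72 s, if anything falls off the work surface, if the arm or the gripper's body presses on something with over 40 N, if the wrist force passes 120 N, or if a joint passes its speed limit or range.

## Working session

There is one attempt and no reset: what is moved stays moved. The work goes in short steps, each a Python script; the robot and the scene stay as the last script left them, time stands still between calls to the robot, and variables do not carry over. Pictures are saved under pics/ and viewed, and the job is handed in when it is done.

```bash
ls; mkdir -p pics; python3 - <<'E'
from plant import robot
import cv2,pickle
s=robot.sense();print({k:s[k] for k in('t','tcp_pos','tcp_rot','wrist_force','opening')},robot.nose_length)
for n in('scene','top','wrist'):
    f=robot.grab_frame(n);pickle.dump(f,open(f'f_{n}.pkl','wb'))
    cv2.imwrite(f'pics/{n}0.png',f['image'][:,:,::-1]);print(n,f['fx'],f['fy'],f['cx'],f['cy'],f['dist_coeffs'],f['R'],f['t'])
E
```

```text
pics
{'t': 0.0, 'tcp_pos': array([ 0.19337193, -0.64603016,  0.2019473 ]), 'tcp_rot': array([ 3.14153949e+00,  1.97135014e-03, -1.27994261e+00]), 'wrist_force': array([ 0.24955047, -0.40018899,  0.28731444]), 'opening': 0.999530248294562} 0.011
scene 462.2168542024774 462.2168542024774 311.0056346114482 238.19089449871507 [-0.03420074  0.          0.          0.          0.        ] [[-0.46144773  0.8871122  -0.00989642]
 [ 0.71644111  0.36604455 -0.59390532]
 [-0.52323812 -0.28114646 -0.80447407]] [ 0.25848967 -0.34171144  1.4297168 ]
top 526.0748521393016 526.0748521393016 311.5292990931697 241.29887324135197 [-0.09119629  0.          0.          0.          0.        ] [[-2.72950019e-02 -9.99627417e-01 -1.00432008e-04]
 [-9.98939424e-01  2.72799427e-02 -3.70921953e-02]
 [ 3.70811152e-02 -9.12106048e-04 -9.99311843e-01]] [0.01012384 0.53123702 1.45024348]
wrist 356.13083730590256 356.13083730590256 322.9972929456834 239.11991569501475 [0.00816145 0.         0.         0.         0.        ] [[ 2.87094901e-01 -9.57901674e-01 -9.49019571e-04]
 [-9.15465867e-01 -2.74667716e-01  2.94074638e-01]
 [-2.81955253e-01 -8.35585339e-02 -9.55781987e-01]] [-0.67454994 -0.03811558  0.3789142 ]
```

View pics/scene0.png

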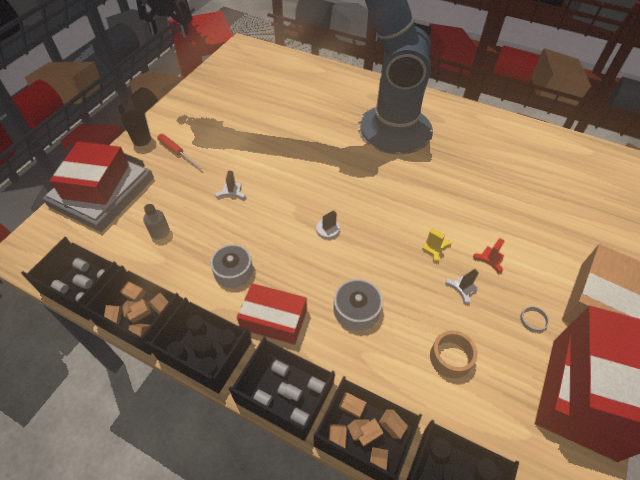

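View pics/top0.png

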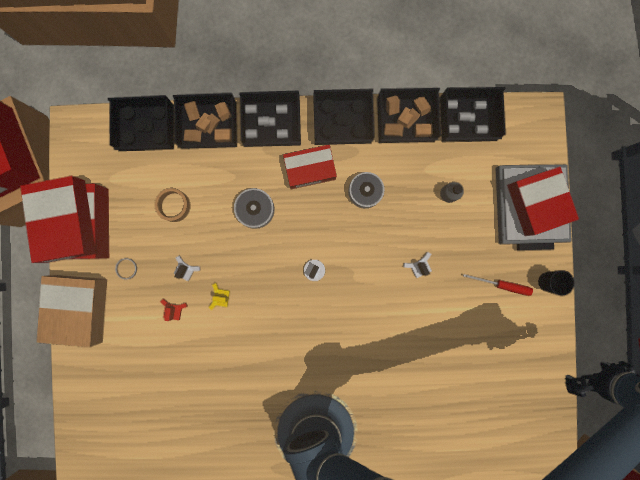

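The top view shows two hollow leaves with black grips at about (186,268) and (419,265). The rounded one at (314,270) is the convex leaf. The pipes are at (253,207) and (366,189), and the left one looks larger. The red (173,310) and yellow (220,295) pieces are look-alikes. Next I'll enlarge the leaves.

```bash
cat > h.py <<'E'
import numpy as np,cv2,pickle
def load(n): return pickle.load(open(f'f_{n}.pkl','rb'))
def K(f): return np.array([[f['fx'],0,f['cx']],[0,f['fy'],f['cy']],[0,0,1.]])
def ray(f,px,z):
    p=cv2.undistortPoints(np.array(px,float).reshape(-1,1,2),K(f),np.array(f['dist_coeffs'],float))[:,0]
    d=np.c_[p,np.ones(len(p))]@np.array(f['R']); c=-np.array(f['R']).T@np.array(f['t'])
    s=(z-c[2])/d[:,2]; return c+d*s[:,None]
def proj(f,X):
    r,_=cv2.Rodrigues(np.array(f['R']));return cv2.projectPoints(np.array(X,float).reshape(-1,3),r,np.array(f['t'],float),K(f),np.array(f['dist_coeffs'],float))[0][:,0]
def crop(im,x,y,w,s): 
    c=im[y-w:y+w,x-w:x+w,::-1];return cv2.resize(c,None,fx=s,fy=s,interpolation=cv2.INTER_CUBIC)
E
python3 - <<'E'
from h import *
f=load('top');g=load('scene')
a=np.hstack([crop(f['image'],186,268,25,8),crop(f['image'],419,265,25,8)])
b=np.hstack([crop(g['image'],463,285,25,8),crop(g['image'],231,186,25,8)])
v=np.vstack([a,b]);cv2.imwrite('pics/leaf0.png',cv2.resize(v,(600,600)))
for p in [(186,268),(419,265),(314,270),(253,207),(366,189),(310,166),(173,204),(452,191),(126,268),(220,295),(173,310)]:
    print(p,ray(f,p,.03 if p[1] not in(207,189) else .045).round(3))
# pipe circle: depth
Rz=f['range_z']
for u,v in [(253,207),(366,189)]:
    P=[]
    for y in range(v-30,v+30):
        for x in range(u-30,u+30):
            if Rz[y,x]>0:
                q=cv2.undistortPoints(np.array([[[x,y]]],float),K(f),f['dist_coeffs'])[0,0]
                X=f['R'].T@(np.array([q[0],q[1],1])*Rz[y,x]-f['t']);P.append((x,y,*X))
    P=np.array(P);m=(P[:,4]>.025)&(P[:,4]<.075)
    mk=np.zeros((480,640),np.uint8);mk[P[m,1].astype(int),P[m,0].astype(int)]=1
    n,l,st,_=cv2.connectedComponentsWithStats(mk);i=1+st[1:,4].argmax()
    cn=max(cv2.findContours((l==i).astype(np.uint8),0,1)[0],key=len)[:,0]
    W=ray(f,cn,.045)
    A=np.c_[2*W[:,:2],np.ones(len(W))];s=np.linalg.lstsq(A,(W[:,:2]**2).sum(1),rcond=None)[0]
    print('pipe',s[:2],np.sqrt(s[2]+s[0]**2+s[1]**2),'area r',np.sqrt(st[i,4]/np.pi)*1.405/526, np.median(P[m,4]))
E
```

```text
(186, 268) [[0.467 0.342 0.03 ]]
(419, 265) [[ 0.457 -0.297  0.03 ]]
(314, 270) [[ 0.452 -0.009  0.03 ]]
(253, 207) [[0.628 0.152 0.045]]
(366, 189) [[ 0.668 -0.157  0.045]]
(310, 166) [[ 0.738 -0.006  0.03 ]]
(173, 204) [[0.644 0.376 0.03 ]]
(452, 191) [[ 0.659 -0.397  0.03 ]]
(126, 268) [[0.471 0.51  0.03 ]]
(220, 295) [[0.39 0.25 0.03]]
(173, 310) [[0.352 0.381 0.03 ]]
pipe [0.62555523 0.15131619] 0.05333775751579588 area r 0.05336597052264259 0.04538957652395499
pipe [ 0.66748231 -0.15724711] 0.04757144717230877 area r 0.04756037967656983 0.045680020933933564
```

View pics/leaf0.png

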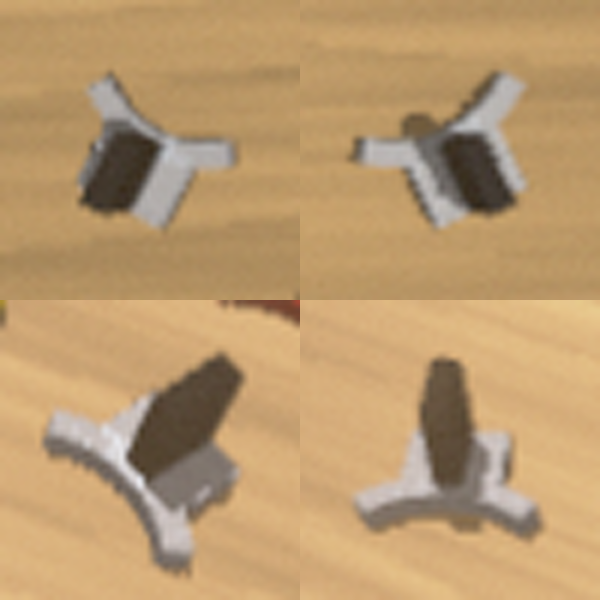

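The pipe fits give radii of 53.3 mm at (0.626, 0.151) and 47.6 mm at (0.667, -0.157), both at height 0.045. That makes the left pipe the wide one. The right leaf's mouth looks wider. I'll check both leaves with the wrist camera, starting with the right one.

```bash
cat >> h.py <<'E'
from scipy.spatial.transform import Rotation as Ro
def tool(yaw): # tool x axis at world angle yaw, pointing down
    return Ro.from_matrix(np.array([[np.cos(yaw),np.sin(yaw),0],[np.sin(yaw),-np.cos(yaw),0],[0,0,-1.]])).as_euler('xyz')
def snap(robot,n,fn):
    f=robot.grab_frame(n);pickle.dump(f,open(f'f_{fn}.pkl','wb'));cv2.imwrite(f'pics/{fn}.png',f['image'][:,:,::-1]);return f
E
python3 - <<'E'
from plant import robot
from h import *
f=load('wrist');s=robot.sense()
Rt=Ro.from_euler('xyz',s['tcp_rot']).as_matrix();c=-f['R'].T@f['t']
print('cam in tool',Rt.T@(c-s['tcp_pos']),'axis',Rt.T@f['R'][2])
ct=Rt.T@(c-s['tcp_pos']);ax=Rt.T@f['R'][2]
yaw=np.deg2rad(24-90)
best=None
for yw in (yaw,yaw+np.pi):
    e=tool(yw);M=Ro.from_euler('xyz',e).as_matrix()
    z=.2; P=M@ct;D=M@ax; h=z+P[2]-.03; off=P+D*(h/-D[2])
    tgt=np.array([.46,-.297]); p=np.r_[tgt-off[:2],z]
    q=robot.inverse_kinematics(p,e);print(yw,p,None if q is None else np.round(q,2))
    q2=robot.inverse_kinematics([.457,-.297,.032],e);print(None if q2 is None else np.round(q2,2))
    q2=robot.inverse_kinematics([.55,.151,.032],tool(yw+np.deg2rad(-24)));print(None if q2 is None else np.round(q2,2))
E
```

```text
cam in tool [ 9.84726539e-05 -7.52422261e-02 -1.70531512e-01] axis [6.18854856e-04 2.93999352e-01 9.55805419e-01]
-1.1519173063162575 [ 0.48682259 -0.28470867  0.2       ] [ 0.67  0.31 -0.26  1.79  0.09  1.05 -0.78]
[ 0.67  0.48 -0.22  1.98  0.16  0.69 -0.8 ]
[ 0.06  0.57 -0.53  1.91  0.4   0.77 -2.27]
1.9896753472735356 [ 0.43317741 -0.30929133  0.2       ] [ 1.42  0.48 -1.17  1.83  0.48  1.16  2.08]
[ 1.32  0.82 -1.18  1.95  0.91  1.04  1.7 ]
[ 0.29  0.68 -0.88  1.9   0.67  0.89  0.64]
```

```bash
python3 - <<'E'
from plant import robot
from h import *
robot.goto([.487,-.285,.2],tool(np.deg2rad(-66)));f=snap(robot,'wrist','wr1')
im=f['image']
p=proj(f,[.46,-.297,.03])[0].astype(int);print(p,robot.sense()['t'])
x=np.clip(p[0],150,490);y=np.clip(p[1],130,350)
c=im[y-130:y+130,x-150:x+150,::-1];cv2.imwrite('pics/wr1c.png',cv2.resize(c,None,fx=2.3,fy=2.3));print(x-150,y-130)
E
```

```text
[321 237] 1.9
171 107
```

View pics/wr1c.png

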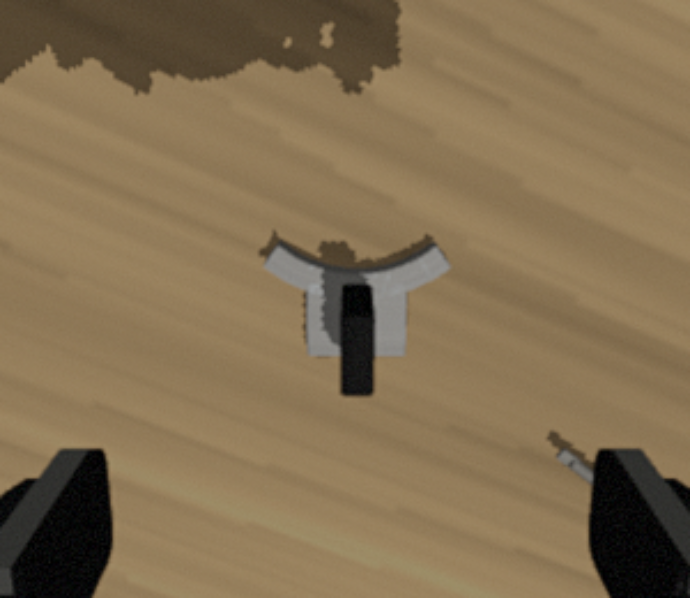

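The crop shows the leaf seen along its axis. The mouth corners are at (276,241) and (434,247), the plate's back corners at (309,356) and (405,355), and the top of the grip at (341-372, 318-394). I'll measure them on the plane of the plate's top.

```bash
cat >> h.py <<'E'
def measure(f,pts,grip):
    # pts: L mouth corner, mid deepest, R mouth corner, back L, back R  (full-image px); grip: 4 top corners
    W=ray(f,pts,.012)[:,:2]; G=ray(f,grip,.06)[:,:2]
    L,M,R,BL,BR=W
    print('mouth',np.linalg.norm(R-L),'sagitta',np.linalg.norm((L+R)/2-M),'back w',np.linalg.norm(BR-BL))
    n=(L+R)/2-(BL+BR)/2; print('len',np.linalg.norm(n),'yaw',np.degrees(np.arctan2(n[1],n[0])))
    m=np.array([[0,1],[-1,0]])@(R-L);m=np.array([-(R-L)[1],(R-L)[0]]);print('yaw mouth',np.degrees(np.arctan2(m[1],m[0])), 'back',np.degrees(np.arctan2((BR-BL)[0],-(BR-BL)[1])))
    print('grip top mid',G.mean(0),'size',np.linalg.norm(G[0]-G[1]),np.linalg.norm(G[1]-G[2]), 'deepest',M)
E
python3 - <<'E'
from h import *
f=load('wr1')
o=np.array([171,107]);q=lambda l:o+np.array(l)/2.3
measure(f,q([(276,241),(357,272),(434,247),(309,356),(405,355)]),q([(341,318),(373,318),(373,395),(341,395)]))
E
```

```text
mouth 0.0708375982103091 sagitta 0.012997227156654783 back w 0.04484901157021613
len 0.05331292154688154 yaw 24.929895746660126
yaw mouth 21.61999525092479 back 24.47127392684518
grip top mid [ 0.44844368 -0.30731518] size 0.012765059724792175 0.03328242403343967 deepest [ 0.46949667 -0.29846126]
```

The mouth is 70.8 mm, the sagitta is 13 mm and the grip to the deepest point is 22.8 mm, so this is the wider leaf (yaw about 24°). I'll grasp it.

```bash
python3 - <<'E'
from plant import robot
from h import *
e=tool(np.deg2rad(-66))
robot.goto([.4484,-.3073,.12],e)
robot.move_straight([.4484,-.3073,.034],vel=.12)
robot.grip(0.0,40)
s=robot.sense();print(s['t'],s['opening'],s['tcp_pos'],s['wrist_force'])
robot.move_straight([.4484,-.3073,.13],vel=.12)
s=robot.sense();print(s['t'],s['opening'],s['tcp_pos'],s['wrist_force'])
snap(robot,'wrist','wr2')
E
```

```text
3.9917 -0.0004937143350328356 [ 0.4483931  -0.30729752  0.03398299] [-0.62115128 -0.36731732 -0.97001599]
4.9417 0.0014080601205459628 [ 0.4478142  -0.30697804  0.12927761] [ 0.06804157  0.60828514 -1.29509914]
```

View pics/wr2.png

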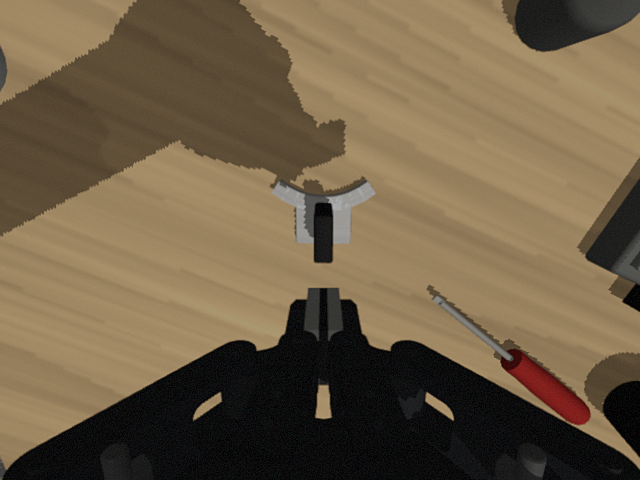

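The gripper closed on nothing, and the leaf still stands ahead of the fingers at (323,225). I'll re-measure from this view.

```bash
python3 - <<'E'
from plant import robot
from h import *
f=load('wr2')
cv2.imwrite('pics/wr2c.png',cv2.resize(f['image'][160:290,250:400,::-1],None,fx=5,fy=4.6))
Rz=f['range_z']
print(ray(f,[(323,203),(323,262)],.06), ray(f,[(323,196)],.012))
for p in [(323,250),(323,225),(340,235),(323,280),(323,300),(323,350)]:
    z=Rz[p[1],p[0]];q=cv2.undistortPoints(np.array([[p]],float),K(f),f['dist_coeffs'])[0,0]
    print(p,z,f['R'].T@(np.array([q[0],q[1],1])*z-f['t']))
s=robot.sense()
print(proj(f,[s['tcp_pos'],s['tcp_pos']-[0,0,.011]]),s['tcp_rot'])
f=load('wr1');print(ray(f,[(323,230)],.06)); Rz=f['range_z']
for p in [(326,245),(326,270),(345,250)]:
    z=Rz[p[1],p[0]];q=cv2.undistortPoints(np.array([[p]],float),K(f),f['dist_coeffs'])[0,0]
    print(p,z,f['R'].T@(np.array([q[0],q[1],1])*z-f['t']))
f=load('top')
print(proj(f,[.4484,-.3073,.06]))
E
```

```text
[[ 0.47273612 -0.29622248  0.06      ]
 [ 0.43340423 -0.31375148  0.06      ]] [[ 0.46920851 -0.29777664  0.012     ]]
(323, 250) 0.25271696 [ 0.44195342 -0.30994163  0.0607045 ]
(323, 225) 0.24790093 [ 0.45856719 -0.30253718  0.06013024]
(340, 235) 0.30056962 [ 0.44466853 -0.32442108  0.01167286]
(323, 280) 0.324902 [ 0.39669022 -0.33009146  0.00045225]
(323, 300) 0.14074434 [ 0.45787888 -0.30288603  0.1725135 ]
(323, 350) 0.12090816 [ 0.45139099 -0.30578608  0.19546677]
[[322.19592219 280.76989614]
 [322.24590923 272.63957925]] [ 3.14047978e+00  1.62572581e-03 -1.15188170e+00]
[[ 0.47574451 -0.29196135  0.06      ]]
(326, 245) 0.32641497 [ 0.46386386 -0.30022355  0.06024186]
(326, 270) 0.33410817 [ 0.44121109 -0.31031614  0.05983796]
(345, 250) 0.3788368 [ 0.45271631 -0.32781123  0.01199803]
[[425.06013526 268.3559209 ]]
```

View pics/wr2c.png

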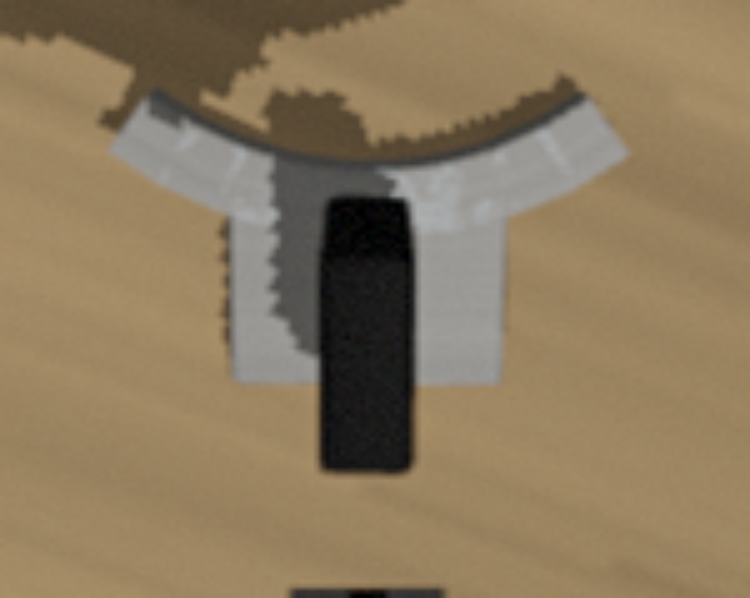

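The leaf has not moved, and my pose estimates agree across both views. However, the fingertips appear much higher than the TCP. I'll check the fingertip height from the depth images.

```bash
python3 - <<'E'
from plant import robot
from h import *
def dep(f,p):
    z=f['range_z'][p[1],p[0]];q=cv2.undistortPoints(np.array([[p]],float),K(f),f['dist_coeffs'])[0,0]
    return z,(f['R'].T@(np.array([q[0],q[1],1])*z-f['t'])).round(4)
f=load('wr2')
for c in(313,331):
  for r in range(284,330,4): print(c,r,*dep(f,(c,r)))
f=load('wr1')
for r in range(296,345,8): print(210,r,*dep(f,(210,r)))
g=snap(robot,'scene','sc2')
p=proj(g,[robot.sense()['tcp_pos']])[0].astype(int);print(p)
cv2.imwrite('pics/sc2c.png',crop(g['image'],p[0],p[1],60,5))
E
```

```text
313 284 0.32793784 [ 0.3886 -0.3236 -0.0013]
313 288 0.15108079 [ 0.4563 -0.299   0.1617]
313 292 0.14739561 [ 0.4563 -0.2991  0.1655]
313 296 0.14379805 [ 0.4564 -0.2991  0.1693]
313 300 0.14086647 [ 0.4562 -0.2993  0.1724]
313 304 0.13696414 [ 0.4566 -0.2993  0.1764]
313 308 0.13460274 [ 0.4563 -0.2995  0.179 ]
313 312 0.13092645 [ 0.4566 -0.2994  0.1827]
313 316 0.1285422 [ 0.4565 -0.2996  0.1853]
313 320 0.12604213 [ 0.4564 -0.2997  0.1879]
313 324 0.122404546 [ 0.457  -0.2995  0.1915]
313 328 0.120234154 [ 0.4569 -0.2997  0.1939]
331 284 0.3267348 [ 3.958e-01 -3.385e-01 -2.000e-04]
331 288 0.15165192 [ 0.4592 -0.306   0.1611]
331 292 0.1482404 [ 0.459  -0.306   0.1647]
331 296 0.14407766 [ 0.4592 -0.3058  0.169 ]
331 300 0.14063379 [ 0.4592 -0.3058  0.1726]
331 304 0.13766912 [ 0.4591 -0.3057  0.1758]
331 308 0.13354102 [ 0.4595 -0.3054  0.1799]
331 312 0.13081506 [ 0.4594 -0.3054  0.1828]
331 316 0.12741365 [ 0.4596 -0.3052  0.1863]
331 320 0.1256076 [ 0.4592 -0.3054  0.1883]
331 324 0.12328759 [ 0.4591 -0.3054  0.1908]
331 328 0.121104114 [ 0.4589 -0.3054  0.1931]
210 296 0.40953374 [ 0.3355 -0.2122 -0.0017]
210 304 0.13646662 [ 0.4793 -0.2428  0.2474]
210 312 0.13504618 [ 0.4775 -0.2441  0.2496]
210 320 0.13664338 [ 0.4739 -0.2451  0.2491]
210 328 0.13578354 [ 0.4717 -0.2464  0.2507]
210 336 0.13633217 [ 0.4687 -0.2475  0.2511]
210 344 0.13495165 [ 0.467  -0.2488  0.2532]
[224 156]
```

View pics/sc2c.png

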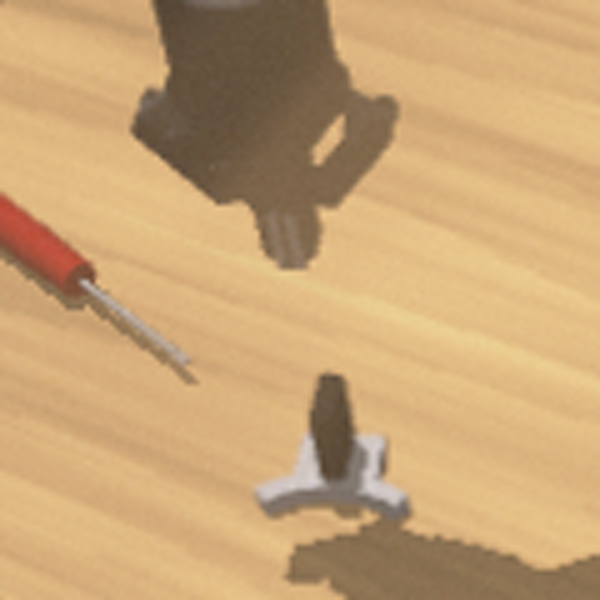

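The shut fingertips are at z≈0.160 when the reported TCP is 0.129. So the real fingertips are about 31 mm above the reported TCP, instead of 11 mm below it, and the offset lies only along the tool axis. The gripper therefore closed just above the 60 mm grip. I'll correct for this by commanding tip height minus 0.031, with a contact guard on the way down.

```bash
python3 - <<'E'
from plant import robot
from h import *
robot.grip(1.0)
p=[.4490,-.3070]
print(robot.move_straight(p+[.03],vel=.12,contact_N=8), robot.move_straight(p+[-.008],vel=.06,contact_N=8))
s=robot.sense();print(s['t'],s['tcp_pos'],s['wrist_force'])
robot.grip(0.0,40)
s=robot.sense();print(s['t'],s['opening'],s['tcp_pos'],s['wrist_force'])
E
```

```text
False False
7.5917 [ 0.44918648 -0.30704135 -0.00799496] [-0.2754019  -0.77339775 -0.18983631]
8.2417 0.15992332773677193 [ 0.44913245 -0.30709719 -0.00784795] [ 0.83716052 -0.42391023  0.99247323]
```

The opening is 0.16, which is 14 mm, so the grip is held. I'll lift, look, and carry it to the left pipe.

```bash
python3 - <<'E'
from plant import robot
from h import *
robot.move_straight([.4491,-.3071,.10],vel=.15)
e=tool(np.deg2rad(-90))
robot.move_straight([.50,.151,.10],vel=.2,attitude=e)
f=snap(robot,'wrist','wr3')
s=robot.sense();print(s['t'],s['opening'],s['tcp_pos'],s['tcp_rot'],s['wrist_force'])
E
```

```text
11.6167 0.15862612382182437 [0.49997242 0.15022618 0.09995174] [ 3.14142364e+00 -3.65226049e-04 -1.57195819e+00] [ 0.28978903  0.37513321 -1.08766195]
```

View pics/wr3.png

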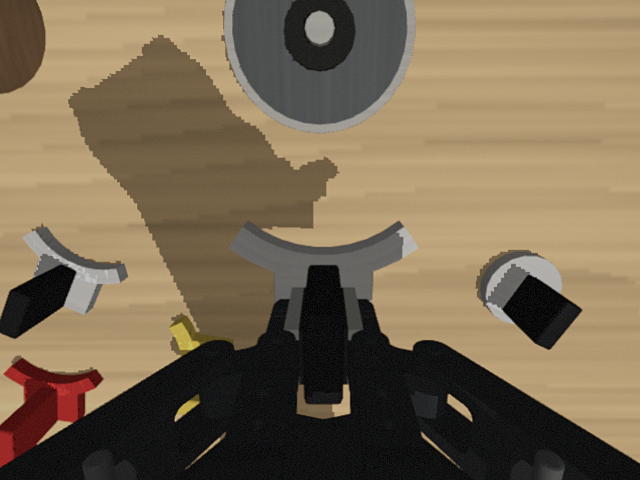

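The leaf is held straight, with mouth corners at (247,222) and (402,221) and the deepest point at about (323,248). The left pipe's lower rim is visible, centred at about (320,30). I'll measure the lateral alignment in this view.

```bash
cat >> h.py <<'E'
def pipefit(f):
    g=f['range_z'];v,u=np.mgrid[0:480,0:640]
    q=cv2.undistortPoints(np.stack([u,v],-1).reshape(-1,1,2).astype(float),K(f),np.array(f['dist_coeffs'],float))[:,0]
    X=(np.c_[q,np.ones(len(q))]*g.reshape(-1,1)-f['t'])@f['R']
    Z=X[:,2].reshape(480,640);m=((Z>.037)&(Z<.06)&(v<240)&(abs(u-320)<160)).astype(np.uint8)
    n,l,st,_=cv2.connectedComponentsWithStats(m);i=1+st[1:,4].argmax()
    cn=max(cv2.findContours((l==i).astype(np.uint8),0,1)[0],key=len)[:,0];cn=cn[(cn[:,1]>3)]
    W=ray(f,cn,.045)[:,:2]
    s=np.linalg.lstsq(np.c_[2*W,np.ones(len(W))],(W**2).sum(1),rcond=None)[0]
    return s[:2],np.sqrt(s[2]+s[0]**2+s[1]**2),len(W),np.median(Z[l==i])
E
python3 - <<'E'
from h import *
f=load('wr3');print(pipefit(f))
print(ray(f,[(247,222),(323,248),(402,221)],.12))
E
```

```text
(array([0.62694575, 0.15179031]), np.float64(0.053384764479832474), 332, np.float64(0.04551833639379056))
[[0.53681071 0.18299384 0.12      ]
 [0.52482499 0.14988843 0.12      ]
 [0.5371842  0.11546904 0.12      ]]
```

Two views agree on the pipe at (0.6265, 0.1515), r 53.4 mm. I'll lower the leaf and approach slowly, stopping on contact.

```bash
python3 - <<'E'
from plant import robot
from h import *
y=.1517
robot.move_straight([.525,y,.01],vel=.15)
robot.move_straight([.525,y,-.007],vel=.05,contact_N=6)
s=robot.sense();print(s['t'],s['tcp_pos'],s['wrist_force'])
c=robot.move_straight([.556,y,-.007],vel=.015,contact_N=4)
s=robot.sense();print(c,s['t'],s['tcp_pos'],s['wrist_force'],s['torque'])
robot.sleep(.2)
s=robot.sense();print(c,s['t'],s['tcp_pos'],s['wrist_force'],s['torque'],s['tcp_rot'])
snap(robot,'wrist','wr4')
E
```

```text
12.8083 [ 0.52460099  0.15153328 -0.00782175] [0.51305165 0.3324706  3.42392964]
True 13.2167 [ 0.52459457  0.15153305 -0.0077871 ] [0.04645695 0.00997332 3.94372898] [ 0.00609809  0.00999193 -0.03982125]
True 13.4167 [ 0.52456977  0.15150477 -0.00782514] [-1.0974832   1.24945542  4.51488715] [-0.03350161  0.01173812  0.01680684] [ 3.13949645e+00 -6.17171029e-04 -1.57079289e+00]
```

View pics/wr4.png

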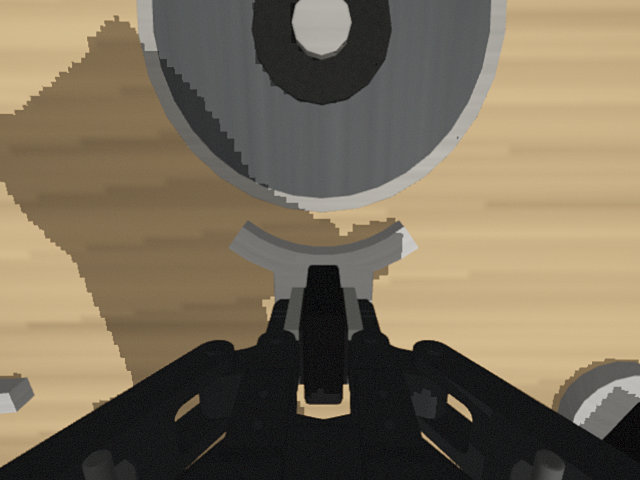

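The leaf is resting on the counter with about 5 N down, which tripped the guard. I'll ease it up a little and continue.

```bash
python3 - <<'E'
from plant import robot
from h import *
y=.1517;z=-.0062
robot.move_straight([.525,y,z],vel=.05)
s=robot.sense();print(s['t'],s['tcp_pos'],s['wrist_force'])
for k in range(4):
    c=robot.move_straight([.558,y,z],vel=.015,contact_N=5)
    s=robot.sense();print(c,s['t'],s['tcp_pos'],s['wrist_force'],s['torque'])
    if s['tcp_pos'][0]>.545: break
for i in range(2):
    robot.sleep(.1)
    s=robot.sense();print(s['t'],s['tcp_pos'],s['wrist_force'],s['torque'],s['tcp_rot'])
snap(robot,'wrist','wr5')
E
```

```text
13.7167 [ 0.52425669  0.1513624  -0.00682993] [-0.60530737  0.49877432 -1.75645568]
True 15.3833 [ 0.5506964   0.15159258 -0.007242  ] [ 0.19461091 -0.53759667 -1.90983925] [ 0.00548152  0.02638795 -0.00076803]
15.4833 [ 0.55038001  0.1514096  -0.0075507 ] [0.37460862 0.04969072 0.13519812] [ 0.04678738 -0.07199924  0.00960393] [ 3.13311235e+00 -2.10776262e-03 -1.57041638e+00]
15.5833 [ 0.5503309   0.15142577 -0.00755511] [ 0.50515648  0.11662172 -0.4736011 ] [ 0.06005965 -0.13583381  0.00592871] [ 3.13301527e+00 -2.08096548e-03 -1.57046896e+00]
```

View pics/wr5.png

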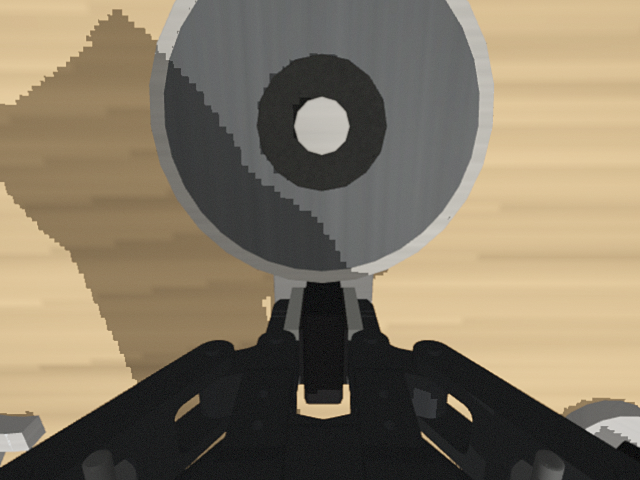

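Contact came at tcp x = 0.5503, where 0.5505 was predicted. I'll build up a gentle steady push in sub-millimetre steps while reading the force.

```bash
cat >> h.py <<'E'
def F(robot,n=4):
    a=[]
    for _ in range(n): robot.sleep(.02);a.append(robot.sense()['wrist_force'])
    return np.mean(a,0)
def press(robot,x,y,z,att,lim=7.5,step=.0003,maxn=20):
    for i in range(maxn):
        x+=step; robot.move_straight([x,y,z],vel=.01,attitude=att,contact_N=9); f=F(robot);s=robot.sense()
        print(round(s['t'],2),round(x,4),s['tcp_pos'].round(4),f.round(2),s['torque'].round(3))
        if f[0]<-lim: break
    return x
E
python3 - <<'E'
from plant import robot
from h import *
press(robot,.5500,.1515,-.0068,tool(-np.pi/2))
E
```

```text
15.95 0.5503 [ 0.5499  0.1514 -0.007 ] [ 0.33 -0.04 -2.42] [-0.007 -0.     0.044]
16.27 0.5506 [ 0.5506  0.1515 -0.0068] [-0.18  0.25 -1.64] [-0.012  0.003 -0.003]
16.58 0.5509 [ 0.5509  0.1515 -0.0068] [-0.09 -0.53 -1.91] [ 0.015  0.051 -0.016]
16.9 0.5512 [ 0.5512  0.1515 -0.0068] [-0.22 -0.15 -1.57] [ 0.012 -0.018  0.032]
17.22 0.5515 [ 0.5513  0.1516 -0.0069] [-0.32 -0.04 -2.1 ] [0.041 0.188 0.012]
17.53 0.5518 [ 0.5514  0.1516 -0.0069] [-1.74  0.26 -0.76] [0.101 0.385 0.047]
17.85 0.5521 [ 0.5515  0.1516 -0.0069] [-3.39  0.37 -1.27] [0.269 0.724 0.08 ]
18.17 0.5524 [ 0.5516  0.1516 -0.007 ] [-5.32  0.72 -0.97] [0.307 1.179 0.117]
18.48 0.5527 [ 0.5516  0.1516 -0.007 ] [-5.29  1.18 -0.61] [0.367 1.319 0.171]
18.8 0.553 [ 0.5516  0.1517 -0.007 ] [-6.19  1.57  0.31] [0.328 1.402 0.156]
19.12 0.5533 [ 0.5516  0.1517 -0.0071] [-6.82  0.99  0.76] [0.359 1.534 0.23 ]
19.43 0.5536 [ 0.5516  0.1517 -0.0071] [-7.64  1.32  0.89] [0.325 1.624 0.13 ]
```

A steady 7.6 N with little lateral force. I'll hold it, relax, let it settle onto the counter, release, back away upward and check.

```bash
python3 - <<'E'
from plant import robot
from h import *
e=tool(-np.pi/2)
robot.sleep(.4);print(F(robot))
robot.move_straight([.5519,.1516,-.0076],vel=.02,attitude=e);print(F(robot),robot.sense()['tcp_pos'])
robot.grip(1.0);print(robot.sense()['t'],F(robot))
robot.move_straight([.5519,.1516,.10],vel=.15)
robot.move_straight([.505,.1516,.14],vel=.2)
f=snap(robot,'wrist','wr6');print(robot.sense()['t'],pipefit(f));snap(robot,'top','top6')
E
```

```text
[-7.55916881  0.93254577  0.84238934]
[-4.62284164  1.36825242 -0.41153306] [ 0.55166592  0.15184247 -0.00761315]
20.9083 [-0.20576924 -0.11552747 -0.07327598]
22.35 (array([0.62702701, 0.15176873]), np.float64(0.05347642762798321), 335, np.float64(0.04549097270524583))
```

View pics/wr6.png

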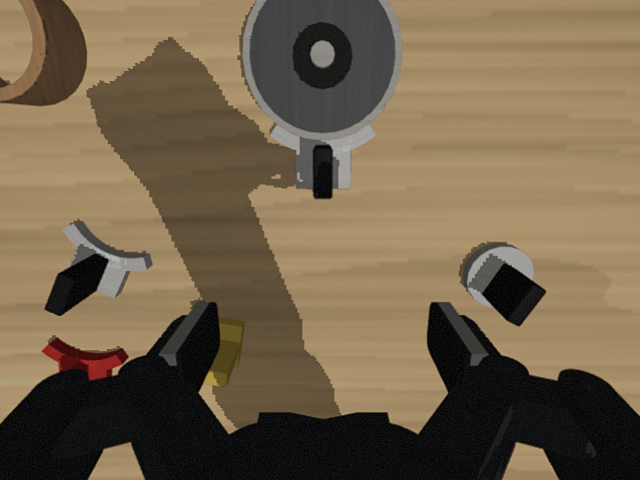

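The wider leaf sits against the left pipe, with its grip top at (313-332, 146-198). I'll compare the grip-to-axis distance with the expected 76 mm, then go and look at the narrow leaf.

```bash
cat >> h.py <<'E'
def griptop(f,c,w):
    x,y=c;g=f['range_z'];v,u=np.mgrid[0:480,0:640]
    q=cv2.undistortPoints(np.stack([u,v],-1).reshape(-1,1,2).astype(float),K(f),np.array(f['dist_coeffs'],float))[:,0]
    X=(np.c_[q,np.ones(len(q))]*g.reshape(-1,1)-f['t'])@f['R']
    m=((X[:,2]>.056)&(X[:,2]<.065)).reshape(480,640)&(abs(u-x)<w)&(abs(v-y)<w)
    n,l,st,_=cv2.connectedComponentsWithStats(m.astype(np.uint8));i=1+st[1:,4].argmax()
    cn=max(cv2.findContours((l==i).astype(np.uint8),0,1)[0],key=len)[:,0]
    W=ray(f,cn,.06)[:,:2]; (cx,cy),(a,b),an=cv2.minAreaRect((W*1000).astype(np.float32))
    P=ray(f,np.argwhere(l==i)[:,::-1],.06)[:,:2];d=np.linalg.svd(P-P.mean(0))[2][0]
    return np.array([cx,cy])/1000,P.mean(0),(a,b),np.degrees(np.arctan2(d[1],d[0]))
E
python3 - <<'E'
from plant import robot
from h import *
f=load('wr6');print(griptop(f,(322,172),40))
f=load('wr6')
print(griptop(f,(76,284),50))
E
```

```text
(array([0.55102832, 0.15180629]), array([0.55169864, 0.15187531]), (13.883283615112305, 35.218536376953125), np.float64(179.4227915169661))
(array([0.45954984, 0.35278842]), array([0.45975799, 0.35280243]), (15.084211349487305, 37.75524139404297), np.float64(149.78872399300627))
```

The grip-to-axis distance is 75.9 mm with lateral offset under 0.1 mm and yaw about 0, so it is seated. The narrow leaf's grip is at (0.4596, 0.3528) with yaw -30°. I'll look from above it before reaching.

```bash
python3 - <<'E'
from plant import robot
from h import *
a=np.deg2rad(-30)
e=tool(a-np.pi/2)
q=robot.inverse_kinematics([.4596,.3528,-.008],e);print(q)
robot.goto([.4596,.3528,.14],e)
f=snap(robot,'wrist','wr7');print(robot.sense()['t'])
p=proj(f,[.4596,.3528,.06])[0].astype(int);print(p,griptop(f,p,40))
cv2.imwrite('pics/wr7c.png',cv2.resize(f['image'][p[1]-65:p[1]+65,p[0]-75:p[0]+75,::-1],None,fx=4.6,fy=4.6,interpolation=cv2.INTER_CUBIC));print(p-[75,65])
E
```

```text
[-0.97638866  0.59667174  0.33320624  1.9480118  -0.31012945  0.64625472
 -2.54146348]
23.6083
[321 238] (array([0.45921735, 0.35535339]), array([0.45940347, 0.35502822]), (13.271080017089844, 35.475467681884766), np.float64(150.7744987740754))
[246 173]
```

View pics/wr7c.png

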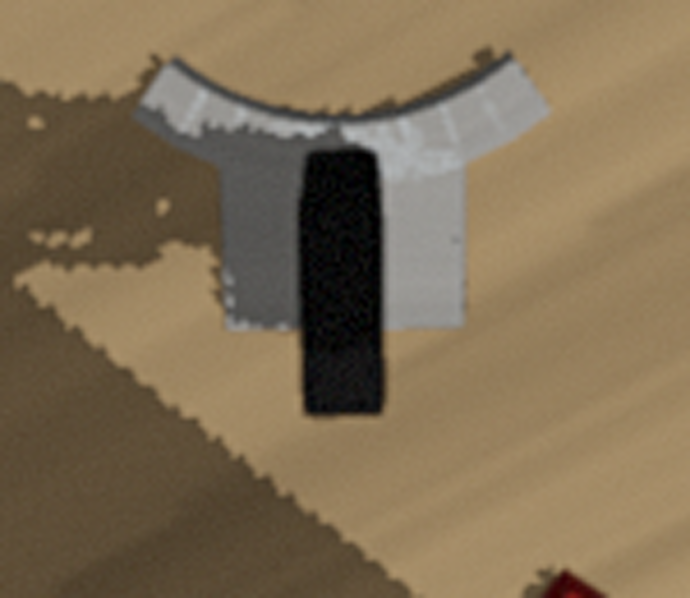

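The narrow leaf's mouth corners are at crop (173,66) and (509,62), with the deepest point at (342,122). Checking the size and then grasping.

```bash
python3 - <<'E'
from plant import robot
from h import *
f=load('wr7');o=np.array([246,173]);q=lambda l:o+np.array(l)/4.6
W=ray(f,q([(173,66),(342,122),(509,62)]),.012)[:,:2];print('mouth',np.linalg.norm(W[0]-W[2]),'sag',np.linalg.norm((W[0]+W[2])/2-W[1]),W[1],'->grip from deepest',np.linalg.norm(W[1]-[.4592,.3548]))
a=np.deg2rad(-29.7);e=tool(a-np.pi/2)
p=[.4593,.3545]
robot.move_straight(p+[.03],vel=.15,attitude=e)
print(robot.move_straight(p+[-.008],vel=.06,contact_N=8))
robot.grip(0.0,40)
s=robot.sense();print(s['t'],s['opening'],s['tcp_pos'],s['wrist_force'])
robot.move_straight(p+[.10],vel=.15)
E
```

```text
mouth 0.06121123376603341 sag 0.01068237696666171 [0.47734619 0.34397449] ->grip from deepest 0.02112997625128909
False
25.925 0.15947654718772597 [ 0.4594658   0.35462771 -0.00783782] [0.76622245 1.14676788 1.5520133 ]
```

The mouth is 61.2 mm, so it is the narrower leaf, and it is held. I'll carry it to the right pipe and re-measure that pipe from there.

```bash
python3 - <<'E'
from plant import robot
from h import *
e=tool(-np.pi/2)
robot.move_straight([.545,-.157,.10],vel=.22,attitude=e)
f=snap(robot,'wrist','wr8')
s=robot.sense();print(s['t'],s['opening'],s['tcp_pos'],s['tcp_rot'],pipefit(f))
E
```

```text
29.35 0.15617324973691332 [ 0.54498683 -0.15612929  0.09992075] [ 3.14133891e+00  4.08411117e-04 -1.56954044e+00] (array([ 0.66914857, -0.15793615]), np.float64(0.04744575404879098), 313, np.float64(0.045572819645669865))
```

View pics/wr8.png

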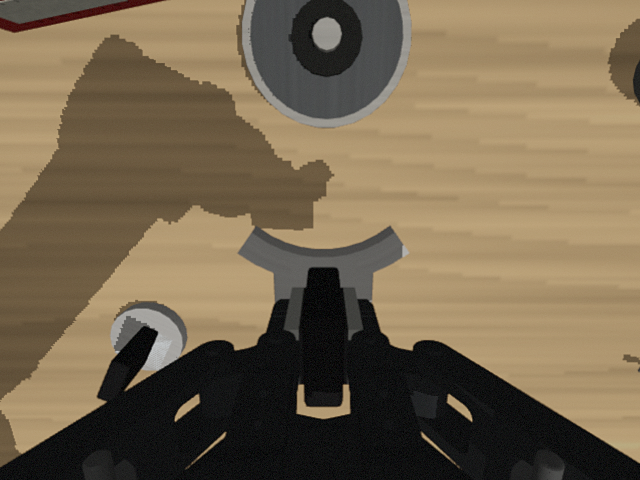

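The leaf is held straight, and the pipe fit gives (0.669, -0.158) with r 47.4 mm. Same procedure: approach, then press gently.

```bash
python3 - <<'E'
from plant import robot
from h import *
e=tool(-np.pi/2);y=-.1577
robot.move_straight([.575,y,.01],vel=.15,attitude=e)
robot.move_straight([.575,y,-.0066],vel=.06,contact_N=6)
print(F(robot),robot.sense()['tcp_pos'])
for k in range(3):
    c=robot.move_straight([.600,y,-.0066],vel=.015,contact_N=5)
    s=robot.sense();print(c,s['t'],s['tcp_pos'],s['wrist_force'])
    if not c or s['tcp_pos'][0]>.595: break
print(F(robot))
if s['tcp_pos'][0]>.595: press(robot,max(s['tcp_pos'][0]-.0005,.598),y,-.0068,e)
E
```

```text
[ 0.50066342  0.41806199 -1.58275996] [ 0.57492336 -0.1577313  -0.0066042 ]
False 32.4417 [ 0.59990593 -0.15771354 -0.00661064] [ 0.20545005 -0.0823311  -1.3562361 ]
[ 0.22773765  0.00480471 -2.09487439]
32.83 0.5997 [ 0.5997 -0.1577 -0.0068] [ 0.28  0.17 -1.81] [-0.012 -0.018  0.051]
33.14 0.6 [ 0.6    -0.1577 -0.0068] [ 0.27  0.08 -2.15] [-0.03  -0.021  0.014]
33.46 0.6003 [ 0.6003 -0.1577 -0.0068] [-0.16 -0.32 -2.18] [-0.029 -0.002 -0.047]
33.77 0.6006 [ 0.6006 -0.1577 -0.0068] [-0.08 -0.07 -1.56] [-0.089  0.036  0.058]
34.09 0.6009 [ 0.6008 -0.1577 -0.0068] [-0.29 -0.72 -2.14] [-0.079  0.085  0.015]
34.41 0.6012 [ 0.6008 -0.1578 -0.0069] [-1.31  0.11 -1.58] [-0.08   0.362 -0.021]
34.73 0.6015 [ 0.6009 -0.1578 -0.0069] [-2.73 -0.12 -0.46] [-0.096  0.719 -0.063]
35.04 0.6018 [ 0.6009 -0.1578 -0.0069] [-5.06 -0.56  0.79] [-0.08   1.2   -0.083]
35.36 0.6021 [ 0.6009 -0.1578 -0.007 ] [-6.04 -0.12  0.83] [-0.167  1.318 -0.022]
35.67 0.6024 [ 0.6009 -0.1578 -0.007 ] [-6.32 -0.11  1.23] [-0.084  1.422  0.022]
35.99 0.6027 [ 0.6009 -0.1578 -0.0071] [-6.8  -0.61  1.33] [-0.066  1.484  0.022]
36.31 0.603 [ 0.6009 -0.1578 -0.0072] [-6.94 -0.84  1.18] [-0.096  1.575 -0.045]
36.62 0.6033 [ 0.6009 -0.1578 -0.0072] [-7.92 -0.74  2.38] [-0.087  1.7   -0.036]
```

```bash
python3 - <<'E'
from plant import robot
from h import *
e=tool(-np.pi/2)
robot.sleep(.4);print(F(robot))
robot.move_straight([.6013,-.1578,-.0076],vel=.02,attitude=e);print(F(robot),robot.sense()['tcp_pos'])
robot.grip(1.0);print(robot.sense()['t'],F(robot))
robot.move_straight([.6013,-.1578,.10],vel=.15)
robot.move_straight([.55,-.1578,.14],vel=.2)
f=snap(robot,'wrist','wr9');print(robot.sense()['t'])
P=pipefit(f);p=proj(f,[.5999,-.158,.06])[0].astype(int);G=griptop(f,p,40);print(P,G,P[0]-G[0])
E
```

```text
[-7.30632847 -0.26314077  1.77196871]
[-4.6562453  -0.30108718 -0.68556334] [ 0.60089219 -0.15782334 -0.00773857]
38.1083 [-0.31261308 -0.34726802  0.11513829]
39.5667
(array([ 0.6692349 , -0.15798488]), np.float64(0.04753061018071985), 320, np.float64(0.04550850513944055)) (array([ 0.59951013, -0.15806914]), array([ 0.60025395, -0.15802372]), (34.92709732055664, 14.492486953735352), np.float64(179.2823079004104)) [6.97247726e-02 8.42561748e-05]
```

View pics/wr9.png

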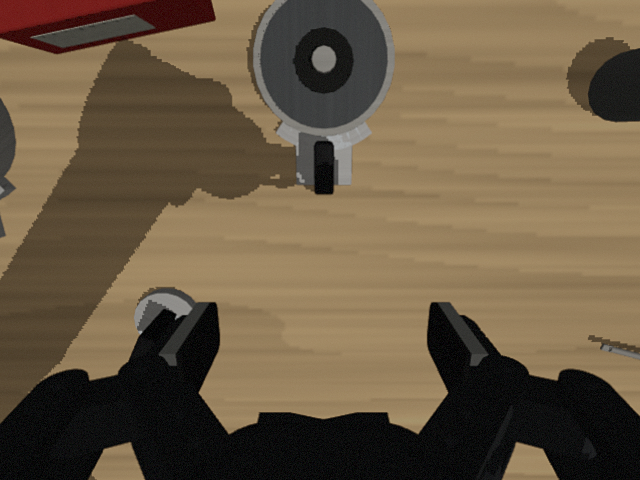

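The narrow leaf is seated: grip to axis is 69.7 mm (70 expected) and lateral offset is 0.1 mm. One last overhead check that both leaves rest in place and nothing else moved, then I'll hand in.

```bash
python3 - <<'E'
from plant import robot
from h import *
robot.move_straight([.45,-.1578,.2],vel=.2)
f=snap(robot,'top','top9')
d=cv2.absdiff(f['image'],load('top')['image']).max(2);cv2.imwrite('pics/top9d.png',np.vstack([f['image'][80:340,:,::-1],cv2.cvtColor(d,cv2.COLOR_GRAY2BGR)[80:340]]))
E
```

```text
(no output)
```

View pics/top9d.png

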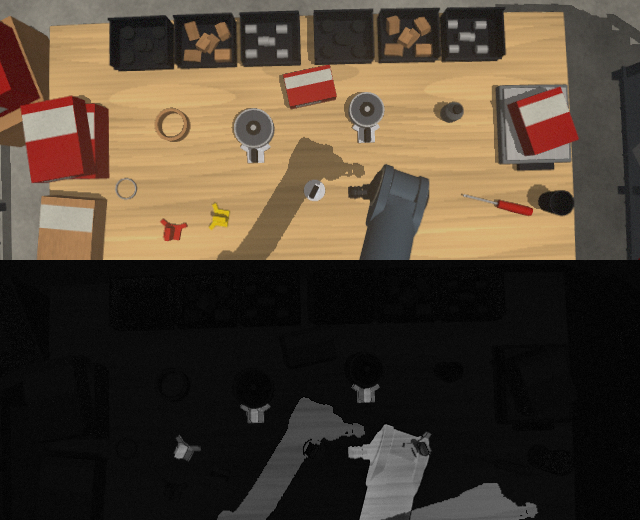

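The overhead view shows both leaves seated, at about (256,155) and (366,130). The difference image shows changes only at the two leaves, the arm and its shadow.

```bash
python3 -c "
from plant import robot
print(robot.sense()['t']);robot.close_job()"
```

```text
40.35
the job is handed in; nothing more can be done
```

Both hollow leaves are seated on their pipe ends and the job is handed in at 40.4 s; no verdict was reported. The pipe end on the robot's left is the 54 mm one and the one on the right is the 48 mm one.

| Leaf | Mouth measured (expected) | Pipe radius measured | Push | Grip to pipe axis (expected) |
|---|---|---|---|---|
| Wider | 70.8 mm (70) | 53.4 mm | about 7.6 N | 75.9 mm (76) |
| Narrower | 61.2 mm (62) | 47.5 mm | about 7.9 N | 69.7 mm (70) |

- **Seating:** I identified the pipe radii from the camera images first, so each leaf fitted on the first try. Both were less than 0.1 mm off sideways in the last wrist views. I did not measure tilt or height separately after release.
- **Other stock:** the final overhead difference image showed changes only at the two leaves, the arm and its shadow.
- **First grasp missed:** the reported tool position did not match the real fingertips, which were about 31 mm above it instead of 11 mm below. The gripper closed just above the wider leaf's grip without touching it; I measured the offset from depth and corrected for it.
- **False contact stop:** the first approach with the wider leaf stopped early because the leaf was resting on the counter. I raised it under 1 mm and continued.

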